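# Clamp the gear case carriage and hold its cover over the screw holes

### The arm

A 6-joint arm with a two-finger parallel gripper is mounted at the origin on a cart in front of the work surface, level with it; the furniture and walls round the work are solid. World frame = base frame: x ahead of the robot, y to its left, z up, the work surface at z = 0. Lengths are in m, angles in rad, forces in N, time in s.
With the tool pointing down it reaches from about 0.225 to 0.875 m from the base axis. Payload 3.4 kg.
Tool frame: the origin (TCP) lies midway between the tips of the shut fingers; the grasp point (between the pads) lies 19 mm behind it; x points along the fingers, y is the direction in which the jaws open and shut, and the axes are right-handed (so a half turn about x gives the same grasp; the last joint's range is limited). The gripper opens to 85 mm and grips with 20 to 120 N. Pads are 22 mm wide; open, the fingers measure 114 mm over their backs; the gripper's body (76 mm by 85 mm) begins 54 mm behind the grasp point. The pads swing forward as they close: fully open they stand 13 mm farther back than shut.
Start: joints at [-1.238, 0.276, 1.505, -0, 1.361, -0.121], TCP at [0.252, -0.517, 0.231] pointing down, gripper open.
Joint ranges: [-2.89, 2.89], [-0.75, 2.08], [0.22, 2.7], [-1.18, 4.32], [0.11, 2.71], [-2.7, 2.7]. Speed limits (rad/s): [2.57, 2.57, 3.14, 3.14, 3.14, 3.14].

### API

Orientations are given as a rotation vector (axis times angle).
In Python, from bench import status, cams, r gives the robot as it stands. The module is installed in compiled form; this text tells all that it offers.
- The arm moves only by the tool play_rows, never from a script. Its argument "motion" is a list of rows, each a list of 3 entries, a list of its own where there are three numbers: the finger opening in mm, from 0 to 85.4, then the shift along the tool's x, y, z in units of 40 mm (1.0 is 40 mm), then the turn about the tool's x in units of 5 degrees (1.0 is 5 degrees). In form: [[grip, [x, y, z], twist], ...]. A call has 1 to 12 rows; each row is the pose to reach, as a shift and turn from the pose commanded when the call began, along the tool's axes at that moment; what a row does not reach only later rows make up. A row lasts 1/12 s, in which the tool goes at most 41.7 mm and 7.16 degrees, less where a joint would pass 70% of its speed; a pose out of reach is approached as far as the arm can. A call with a gripper value outside its range is refused whole. The fingers move at their own pace and stop on an object; the grip force is fixed at half the most. Time passes only in rows, so rows that repeat a pose let the fingers close. It gives the time, the measured TCP pose, the force and the opening at its end, in the units of the state.
- status.observe(): the state, without advancing time (a new reading comes with each control period).
- cams.capture(name): name is "scene" or "top" or "wrist"; returns (picture, depth): 480x640x3 uint8, red, green, blue; 480x640 float32, m along the optical axis (not along the pixel's ray), 0 where there is no reading.
- cams.camera_info(name): a dict with "mtx" (3x3 intrinsics, pixels), "world_to_cam" (4x4, takes a point from world to camera coordinates). Camera axes: x right, y down, z forward; pixel columns grow to the right and rows downward; lengths in m; the calibration is good to about 2 mm. A picture is of the moment at which its call begins: read the wrist's pose just before it. camera_info takes no time and is no camera call; for the wrist camera it gives the pose at the moment of the call.
- r.job_done(): hands the job in, once; it reports no verdict.
The state is a dict: "t": time; "qpos": joint angles; "joint_velocities": joint speeds; "tau": joint torques, N m; "tcp_pos": TCP position; "eef_rot": TCP orientation; "force": force on the tool from outside, world axes, zero at the start; "wrist_torque": the same for the moment, N m; "opening": finger opening in m.
Only numpy, scipy, OpenCV 4.12 (cv2) and the standard library are available. Lean on these libraries where they do the work, as an engineer would, in place of code of your own. Each camera call takes 0.05 s, during which the arm holds its last target.

### The job

Turn the red clamp knob clockwise (seen from above) as far as it goes, so that the carriage with the open green gear case is locked where it stands. Then pick up the aluminium cover plate by its black handle and hold it level, hovering about 10 mm above the case without resting on it, with all four of its holes straight over the four threaded holes in the case, ready for the screws. Finish while still holding it there; leave the tape roll and the timer at the back where they are.

Things in the scene. Friction and masses are not known exactly. Their poses are not given: they have to be found in the camera images.
- jig: Clamping jig fixed to the worktop, steel and aluminium, 142 x 166 x 20 mm (x from -96 to +46 mm, y +-83 mm from its origin, which is on the underside). Its two rails run along its y axis and bear the carriage. The knob is on its -x side (towards the robot).
- carriage (a joint): Position of the carriage along the jig's y axis, m, -0.025 to 0.025, 0 in the middle. The carriage is an aluminium plate 84 x 92 x 10 mm, underside 20 mm above the worktop, with a tongue 44 mm wide to -x under the knob. While unclamped it slides when pushed with about 3 N; locked, it holds against about 6 N.
- case_top (a point): Centre of the rim of the open green gear case on the carriage, at rim height, 68 mm above the worktop; axes as the jig's. The case is 68 (x) x 88 (y) mm outside; four threaded holes 10 mm wide at x +-24, y +-34 mm from this point open at rim height. Gears inside stay below the rim.
- thread_a (a point): Mouth of the threaded hole at x -24, y -34 mm from case_top.
- thread_b (a point): Mouth of the threaded hole diagonally opposite, at x +24, y +34 mm from case_top.
- clamp_knob (a joint): Angle of the red clamp knob, rad, 0 to 1.571, growing clockwise seen from above; starts at 0.2 to 0.5 (loose), 1.571 is fully locked. At 0 its bar lies along the jig's x axis, at 1.571 along its y axis (parallel to the rails). Takes 0.07 N m to turn, from 1.2 on up to 0.12 N m as a cam jams on the jig; it stays there, but may slip back 0.03 if let go short of the end.
- knob_grip (a point): Centre of the red bar of the knob, on its upright turning axis, 100 mm above the worktop. The bar is 52 mm long (along this point's x axis), 12 mm thick (y axis), 24 mm high; only a thin stem is below it. It lies 85 mm to -x of case_top. Its ends reach 12 mm above and below this point, so the bar's underside stands 20 mm above the case rim.
- cover: Loose aluminium cover plate 72 (x) x 92 (y) x 6 mm, about 0.2 kg, lying flat; origin at the centre of its underside. Four through holes 13 mm wide at x +-24, y +-34 mm. A black bridge handle stands on it: bar along y, 58 mm long, 12 mm thick in x, from 28 to 42 mm above the underside, on posts at y +-23 mm. It fits the case either way round (half turn).
- cover_hole_a (a point): Centre of the cover's hole at x -24, y -34 mm, at the underside.
- cover_hole_b (a point): Centre of the diagonally opposite hole at x +24, y +34 mm, at the underside.
- tape_roll: Roll of tape 94 mm wide, 24 mm high, bystander at the back right.
- timer: White round timer 62 mm wide, 34 mm high, bystander at the back left.

How it is judged:
By the outcome, as a careful person would: the job done as asked, in the order asked, and still so for the second after the job is handed in, while the arm keeps its last pose, push and grip.
It also fails if it takes over 45 s, if anything falls off the work surface, if the arm or the gripper's body presses on something with over 40 N, if the wrist force passes 120 N, or if a joint passes its speed limit or range.

## Working session

There is one attempt and no reset: what is moved stays moved. The work goes in short steps, Python scripts to look and compute and a tool call to move; the robot and the scene stay as the last step left them, time stands still between calls to the robot, and variables do not carry over. Pictures are saved under pics/ and viewed, and the job is handed in when it is done.

Besides the shell and the picture viewer there is one more tool, called after "Emit:" as name([rows], argument=value, ...), one row to a line, values as JSON. play_rows: Moves the arm, as the interface text tells. Its arguments: {"type":"object","properties":{"motion":{"type":"array","items":{"type":"array"}}},"required":["motion"]}

```bash
mkdir -p pics; python3 - <<'E'
from bench import status,cams,r
import cv2,numpy as np
s=status.observe();print({k:np.round(v,4).tolist() for k,v in s.items()})
for n in ["scene","top","wrist"]:
    c=cams.camera_info(n);print(n,np.round(c["mtx"],1).tolist(),np.round(c["world_to_cam"],4).tolist())
    p,d=cams.capture(n);cv2.imwrite(f"pics/{n}0.png",p[:,:,::-1]);np.savez(f"pics/{n}0.npz",p=p,d=d,K=c["mtx"],T=c["world_to_cam"])
E
```

```text
{'t': 0.0, 'qpos': [-1.238, 0.2766, 1.5062, 0.0, 1.3607, -0.121], 'joint_velocities': [0.0019, -0.0004, 0.0015, -0.0003, -0.0005, 0.0005], 'tau': [0.0011, -41.6768, -24.5802, -0.0002, 0.0108, 0.0], 'tcp_pos': [0.2519, -0.5163, 0.2304], 'eef_rot': [1.97, 0.4567, -1.9704], 'force': [-0.6336, 0.7898, -0.7663], 'wrist_torque': [0.003, -0.0054, -0.0211], 'opening': 0.0857}
scene [[474.8, 0.0, 310.2], [0.0, 474.8, 235.5], [0.0, 0.0, 1.0]] [[-0.518, -0.8552, -0.0184, 0.3584], [-0.382, 0.2505, -0.8896, 0.2634], [0.7653, -0.4538, -0.4564, 0.4912], [0.0, 0.0, 0.0, 1.0]]
top [[494.1, 0.0, 319.6], [0.0, 494.1, 239.8], [0.0, 0.0, 1.0]] [[-0.0254, -0.9997, -0.0026, 0.0748], [-0.9971, 0.0255, -0.0721, 0.5598], [0.0721, 0.0008, -0.9974, 0.9105], [0.0, 0.0, 0.0, 1.0]]
wrist [[372.8, 0.0, 316.2], [0.0, 372.8, 232.8], [0.0, 0.0, 1.0]] [[0.4397, -0.8982, -0.001, -0.5748], [-0.8627, -0.4226, 0.2777, -0.0364], [-0.2498, -0.1212, -0.9607, 0.3777], [0.0, 0.0, 0.0, 1.0]]
```

View pics/top0.png

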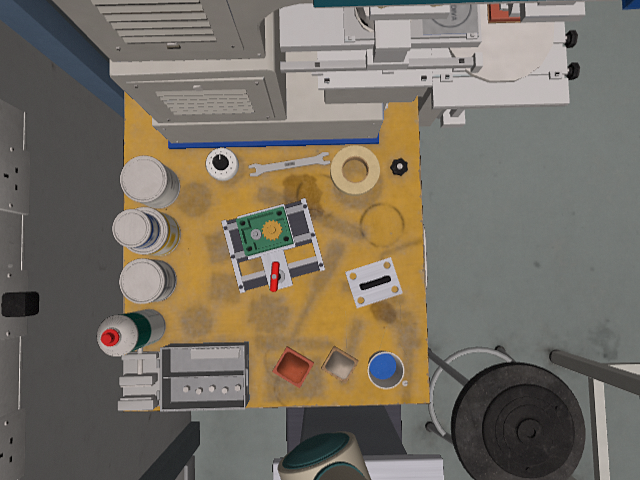

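View pics/scene0.png

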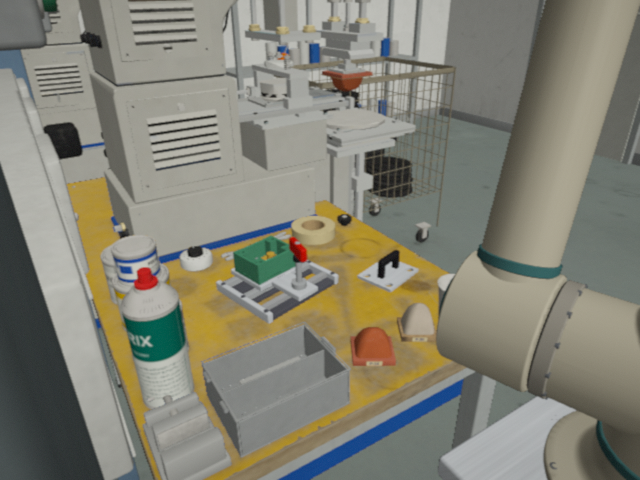

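View pics/wrist0.png

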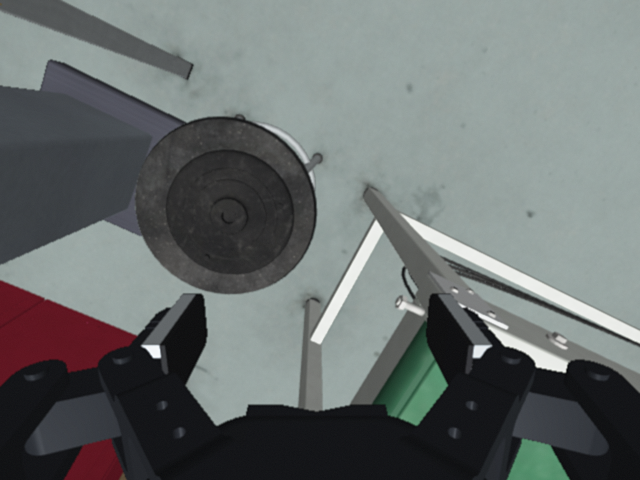

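The top view shows the jig near (273,245), the red knob bar at (275,277), the cover at (374,282) with a black handle, the tape roll at (355,170) and the timer at (221,163). Next I'll measure them using depth.

```bash
cat > h.py <<'E'
import numpy as np,cv2
from scipy.spatial.transform import Rotation as R
def cloud(p,d,K,T):
    v,u=np.mgrid[0:480,0:640]
    P=np.stack([(u-K[0,2])/K[0,0]*d,(v-K[1,2])/K[1,1]*d,d],-1)
    Ti=np.linalg.inv(T);W=P@Ti[:3,:3].T+Ti[:3,3]
    W[d<=0]=np.nan
    return W
def masks(p):
    q=p.astype(int);r,g,b=q[...,0],q[...,1],q[...,2]
    return dict(red=(r>130)&(g<70)&(b<70),green=(g>r+25)&(g>b+10),black=(r<50)&(g<50)&(b<50),yellow=(r-b>60))
def rect(xy):
    c,s,a=cv2.minAreaRect((xy*1000).astype(np.float32));return np.round(c,1),np.round(s,1),round(a,1)
E
python3 - <<'E'
from h import *
f=np.load("pics/top0.npz");p,d,K,T=f["p"],f["d"],f["K"],f["T"]
W=cloud(p,d,K,T);m=masks(p)
def rep(n,sel):
    X=W[sel];X=X[~np.isnan(X[:,0])];print(n,len(X),rect(X[:,:2]),np.round(np.percentile(X[:,2],[5,50,95]),4),np.round(X.mean(0),4))
    return X
roi=np.zeros((480,640),bool);roi[190:305,210:335]=1
Z=W[...,2]
rep("red",roi&m["red"]);rep("redtop",roi&m["red"]&(Z>.1))
rep("green",roi&m["green"]);rep("greenrim",roi&m["green"]&(Z>.058)&(Z<.078))
roi2=np.zeros_like(roi);roi2[250:312,338:410]=1
rep("handle",roi2&m["black"]&(Z>.025))
rep("plate",roi2&~m["yellow"])
rep("plate by z",roi2&(Z>.003)&(Z<.02))
rep("table",(Z<.05)&roi2&m["yellow"])
# upscaled view
cv2.imwrite("pics/topz.png",cv2.resize(p[190:320,210:410,::-1],None,fx=4,fy=4,interpolation=cv2.INTER_CUBIC))
E
```

```text
red 161 (array([493. , 139.5]), array([10.8, 53.3]), 83.0) [0.1086 0.1117 0.1139] [0.4946 0.1394 0.1108]
redtop 160 (array([494.9, 139.5]), array([10.7, 49.5]), 83.7) [0.1087 0.1117 0.1139] [0.4948 0.1394 0.1115]
green 1353 (array([576.8, 163.9]), array([67. , 96.1]), 14.0) [0.0344 0.0588 0.0698] [0.5781 0.1627 0.053 ]
greenrim 683 (array([577.8, 160. ]), array([66.9, 88.1]), 13.9) [0.0614 0.0677 0.0705] [0.5773 0.1601 0.0673]
handle 170 (array([479.5, -39.5]), array([10.4, 56.9]), 16.8) [0.0381 0.0415 0.0439] [ 0.4792 -0.0392  0.0413]
plate 1805 (array([481. , -31.4]), array([133. , 103.3]), 80.4) [0.0011 0.0061 0.0413] [ 0.4785 -0.0394  0.0097]
plate by z 1563 (array([482.7, -40.3]), array([135.6, 115.9]), 88.6) [0.0034 0.0059 0.0087] [ 0.4809 -0.0387  0.0059]
table 2640 (array([482.6, -41. ]), array([136.9, 116.9]), 88.5) [-0.0026  0.0003  0.0031] [ 4.853e-01 -4.060e-02  3.000e-04]
```

View pics/topz.png

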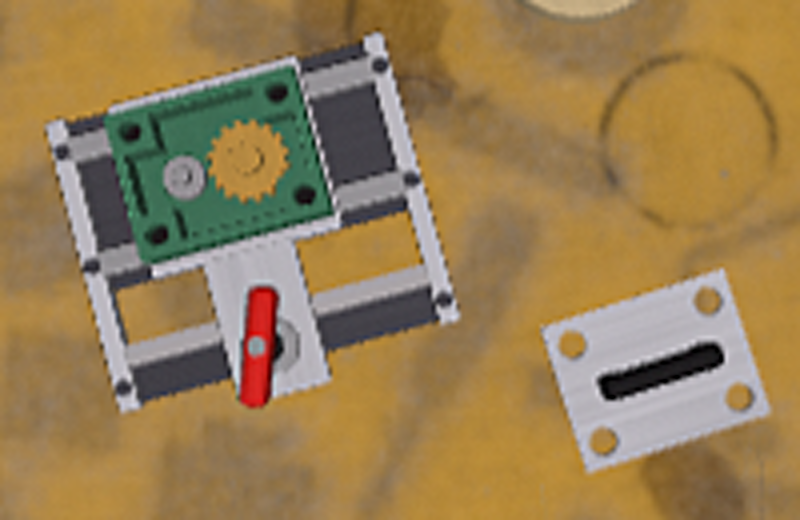

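```bash
cat >> h.py <<'E'
def tool(s): 
    return np.array(s["tcp_pos"]),R.from_rotvec(s["eef_rot"]).as_matrix()
def plan(s,pos,yaw=None):
    """units to reach TCP pos; yaw= desired tool-y world angle (deg, mod 180)"""
    p,M=tool(s);a=np.degrees(np.arctan2(M[1,1],M[0,1]))
    out=np.round(M.T@(np.array(pos)-p)/0.04,3)
    tw=None
    if yaw is not None: tw=round((((a-yaw)+90)%180-90)/5,3)
    print("pos",np.round(p,4),"x axis",np.round(M[:,0],4),"yaw y",round(a,2),"q6",round(float(s["qpos"][5]),3),"-> shift",out,"twist",tw)
E
python3 - <<'E'
from h import *
from bench import status
s=status.observe();p,M=tool(s);print(M.round(4))
plan(s,[.495,.1395,.2304],83.7)
E
```

```text
[[-4.000e-04  4.384e-01 -8.988e-01]
 [ 1.300e-03 -8.988e-01 -4.384e-01]
 [-1.000e+00 -1.400e-03 -2.000e-04]]
pos [ 0.2519 -0.5164  0.2306] x axis [-4.0e-04  1.3e-03 -1.0e+00] yaw y -64.0 q6 -0.121 -> shift [  0.025 -12.075 -12.65 ] twist 6.46
```

Emit:
play_rows([
  [40,[0,-12.08,-12.65],-29.5],
  [40,[0,-12.08,-12.65],-29.5],
  [40,[0,-12.08,-12.65],-29.5],
  [40,[0,-12.08,-12.65],-29.5],
  [40,[0,-12.08,-12.65],-29.5],
  [40,[0,-12.08,-12.65],-29.5],
  [40,[0,-12.08,-12.65],-29.5],
  [40,[0,-12.08,-12.65],-29.5],
  [40,[0,-12.08,-12.65],-29.5],
  [40,[0,-12.08,-12.65],-29.5],
  [40,[0,-12.08,-12.65],-29.5],
  [40,[0,-12.08,-12.65],-29.5],
])

```text
t: 1.15
tcp_pos: [0.4257, -0.0459, 0.2313]
eef_rot: [0.918, 1.368, -0.918]
force: [0.4, 0.2, -0.8]
opening: 0.0397
```

```bash
python3 - <<'E'
from h import *
from bench import status
s=status.observe();print(s["t"],s["opening"],np.round(s["qpos"],3))
plan(s,[.495,.1395,.2304],83.7)
E
```

```text
1.15 0.039732885765572844 [-0.27   0.051  1.788 -0.     1.302 -0.659]
pos [ 0.4257 -0.0459  0.2313] x axis [ 4.e-04 -2.e-04 -1.e+00] yaw y 22.29 q6 -0.659 -> shift [ 0.023  3.36  -3.631] twist -12.282
```

Emit:
play_rows([
  [40,[0,3.36,-3.63],-12.28],
  [40,[0,3.36,-3.63],-12.28],
  [40,[0,3.36,-3.63],-12.28],
  [40,[0,3.36,-3.63],-12.28],
  [40,[0,3.36,-3.63],-12.28],
  [40,[0,3.36,-3.63],-12.28],
  [40,[0,3.36,-3.63],-12.28],
  [40,[0,3.36,-3.63],-12.28],
  [40,[0,3.36,-3.63],-12.28],
  [40,[0,3.36,-3.63],-12.28],
  [40,[0,3.36,-3.63],-12.28],
])

```text
t: 2.07
tcp_pos: [0.4959, 0.137, 0.231]
eef_rot: [0.093, 1.569, -0.093]
force: [-0.1, -0.3, 0.3]
opening: 0.0399
```

```bash
cat >> h.py <<'E'
def snap(n,tag):
    from bench import cams
    c=cams.camera_info(n);p,d=cams.capture(n)
    cv2.imwrite(f"pics/{n}{tag}.png",p[:,:,::-1]);np.savez(f"pics/{n}{tag}.npz",p=p,d=d,K=c["mtx"],T=c["world_to_cam"])
    return p,d,np.array(c["mtx"]),np.array(c["world_to_cam"])
E
python3 - <<'E'
from h import *
from bench import status
s=status.observe();print(s["t"],s["opening"],np.round(s["qpos"],3))
plan(s,[.495,.1395,.2304],83.7)
a=snap("wrist",1);W=cloud(*a);m=masks(a[0])
for k in("red","green"):
    X=W[m[k]&(W[...,2]>.02)&(W[...,2]<.13)];print(k,len(X),rect(X[:,:2]),np.percentile(X[:,2],[5,50,95]))
    Y=X[(X[:,2]>.105)] if k=="red" else X[abs(X[:,2]-.068)<.003];print(rect(Y[:,:2]),len(Y))
E
```

```text
2.0667 0.03989479058635488 [ 0.134  0.185  1.629 -0.     1.328 -1.318]
pos [0.4959 0.137  0.231 ] x axis [-5.e-04 -2.e-04 -1.e+00] yaw y 83.23 q6 -1.318 -> shift [ 0.016  0.06  -0.03 ] twist -0.093
red 999 (array([418. , 128.2]), array([205.5,  33.9]), 11.9) [0.03904969 0.11043446 0.11191574]
(array([495.7, 138.8]), array([10.3, 50.4]), 83.7) 830
green 4747 (array([578.7, 159.8]), array([69.1, 87.7]), 14.1) [0.03449694 0.0590892  0.06773662]
(array([578.8, 159.8]), array([68.9, 87.7]), 14.1) 1892
```

View pics/wrist1.png

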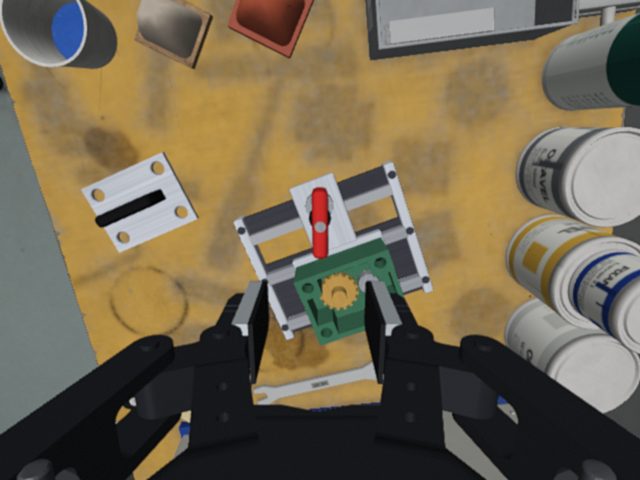

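The wrist view shows the knob bar at (320,222), the case at (345,290) and the cover at (140,200). Both cameras put the knob near (495.5,139) mm with the bar at -6.3°, about 0.355 rad, and the case at 14°. I'll descend onto the bar next.

Emit:
play_rows([
  [40,[0,0.05,0.0],-0.09],
  [40,[0,0.05,0.0],-0.09],
  [40,[1.0,0.05,0.0],-0.09],
  [40,[2.0,0.05,0.0],-0.09],
  [40,[3.0,0.05,0.0],-0.09],
  [40,[3.7,0.05,0.0],-0.09],
  [40,[3.7,0.05,0.0],-0.09],
  [40,[3.7,0.05,0.0],-0.09],
  [40,[3.7,0.05,0.0],-0.09],
])

```text
t: 2.87
tcp_pos: [0.498, 0.1391, 0.0849]
eef_rot: [0.086, 1.566, -0.085]
force: [0.2, 0.4, -0.1]
opening: 0.0399
```

```bash
python3 - <<'E'
from h import *
from bench import status
s=status.observe();print(s["t"],s["opening"],np.round(s["force"],2))
plan(s,[.4955,.139,.083],83.7)
a=snap("wrist",2)
E
```

```text
2.8667 0.03988270214659784 [ 0.15  0.39 -0.13]
pos [0.498  0.1391 0.0849] x axis [ 3.e-03  3.e-04 -1.e+00] yaw y 83.78 q6 -1.324 -> shift [ 0.046 -0.01  -0.061] twist 0.016
```

View pics/wrist2.png

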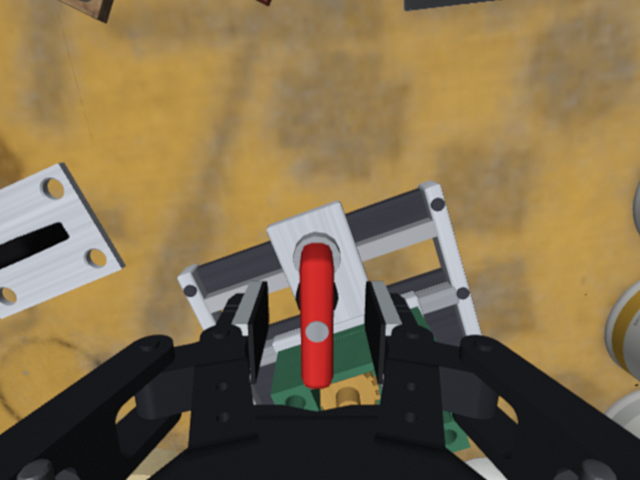

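The bar at column 317 is centred between the pads, whose inner faces are at about 267 and 367. Closing now.

Emit:
play_rows([
  [40,[0.04,0,-0.06],0],
  [25,[0.04,0,-0.06],0],
  [18,[0.04,0,-0.06],0],
  [0,[0.04,0,-0.06],0],
  [0,[0.04,0,-0.06],0],
  [0,[0.04,0,-0.06],0],
  [0,[0.04,0,-0.06],0],
  [0,[0.04,0,-0.06],0],
])

```text
t: 3.58
tcp_pos: [0.4945, 0.1395, 0.0831]
eef_rot: [0.086, 1.567, -0.085]
force: [-0.4, 0.6, 6.5]
opening: 0.0136
```

```bash
python3 - <<'E'
from h import *
from bench import status
s=status.observe();print(s["t"],s["opening"],np.round(s["force"],2),np.round(s["wrist_torque"],3))
plan(s,[.4955,.139,.083],14.0)
E
```

```text
3.5833 0.0135783743439818 [-0.38  0.56  6.53] [ 0.111  0.205 -0.023]
pos [0.4945 0.1395 0.0831] x axis [ 2.e-03  7.e-04 -1.e+00] yaw y 83.79 q6 -1.323 -> shift [ 0.003 -0.011  0.025] twist 13.957
```

Emit:
play_rows([
  [0,[0,0,0.02],1.0],
  [0,[0,0,0.02],2.0],
  [0,[0,0,0.02],3.0],
  [0,[0,0,0.02],4.0],
  [0,[0,0,0.02],5.0],
  [0,[0,0,0.02],6.0],
  [0,[0,0,0.02],7.0],
  [0,[0,0,0.02],8.0],
  [0,[0,0,0.02],9.0],
  [0,[0,0,0.02],10.0],
  [0,[0,0,0.02],11.0],
  [0,[0,0,0.02],11.0],
])

```text
t: 4.58
tcp_pos: [0.4957, 0.1403, 0.0831]
eef_rot: [0.837, 1.403, -0.831]
force: [-1.3, 3.7, 5.1]
opening: 0.0136
```

```bash
python3 - <<'E'
from h import *
from bench import status
s=status.observe();print(s["t"],s["opening"],np.round(s["force"],2),np.round(s["wrist_torque"],3))
plan(s,[.4955,.139,.083],14.0)
a=snap("wrist",3)
E
```

```text
4.5833 0.013595684612699239 [-1.32  3.72  5.05] [ 0.489  0.098 -0.025]
pos [0.4957 0.1403 0.0831] x axis [ 0.0028  0.0022 -1.    ] yaw y 28.59 q6 -0.361 -> shift [ 0.003 -0.02   0.025] twist 2.918
```

View pics/wrist3.png

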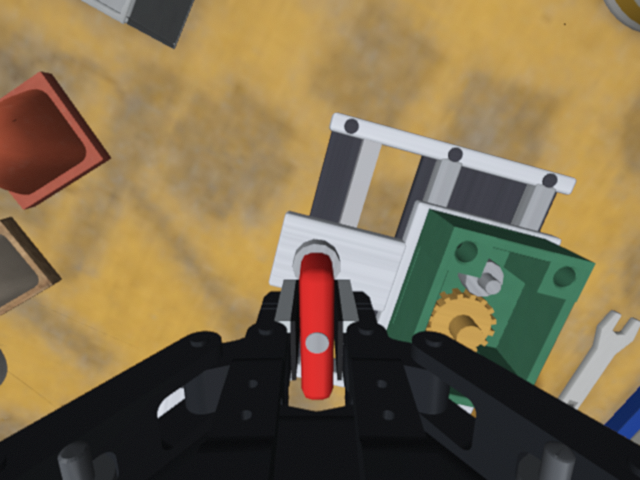

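Emit:
play_rows([
  [0,[0,0.01,-0.02],0.8],
  [0,[0,0.01,-0.02],1.6],
  [0,[0,0.01,-0.02],2.3],
  [0,[0,0.01,-0.02],2.9],
  [0,[0,0.01,-0.02],3.3],
  [0,[0,0.01,-0.02],3.3],
  [0,[0,0.01,-0.02],3.3],
])

```text
t: 5.22
tcp_pos: [0.4962, 0.1405, 0.0831]
eef_rot: [1.051, 1.301, -1.046]
force: [0.5, 1.0, 6.0]
opening: 0.0135
```

```bash
python3 - <<'E'
from h import *
from bench import status
s=status.observe();print(s["t"],s["opening"],np.round(s["force"],2),np.round(s["wrist_torque"],3))
plan(s,[.4955,.139,.083],14.0)
E
```

```text
5.2167 0.013515670570114024 [0.5  1.   6.02] [ 0.222 -0.03   0.058]
pos [0.4962 0.1405 0.0831] x axis [ 3.7e-03  9.0e-04 -1.0e+00] yaw y 12.35 q6 -0.075 -> shift [ 0.002 -0.024  0.033] twist -0.331
```

Emit:
play_rows([
  [0,[0,0,0],0.5],
  [0,[0,0,0],1.0],
  [0,[0,0,0],1.0],
  [0,[0,0,0],1.0],
])

```text
t: 5.55
tcp_pos: [0.4963, 0.1405, 0.0831]
eef_rot: [1.115, 1.265, -1.11]
force: [0.7, 2.8, 6.5]
opening: 0.0138
```

```bash
python3 - <<'E'
from h import *
from bench import status
s=status.observe();print(s["t"],s["opening"],np.round(s["force"],2),np.round(s["wrist_torque"],3))
plan(s,[.4955,.139,.083],14.0)
a=snap("wrist",4);W=cloud(*a);m=masks(a[0])
Y=W[m["red"]&(W[...,2]>.105)&(W[...,2]<.125)];print(rect(Y[:,:2]),len(Y))
Y=W[m["green"]&(abs(W[...,2]-.068)<.003)];print(rect(Y[:,:2]),len(Y))
E
```

```text
5.55 0.013799752733278667 [0.74 2.77 6.54] [ 0.299 -0.082  0.565]
pos [0.4963 0.1405 0.0831] x axis [ 4.1e-03  7.0e-04 -1.0e+00] yaw y 7.44 q6 0.011 -> shift [ 0.003 -0.025  0.035] twist -1.312
(array([496.6, 139.1]), array([11.1, 50.9]), 13.3) 3398
(array([579.6, 159. ]), array([68.7, 88.9]), 14.1) 9399
```

View pics/wrist4.png

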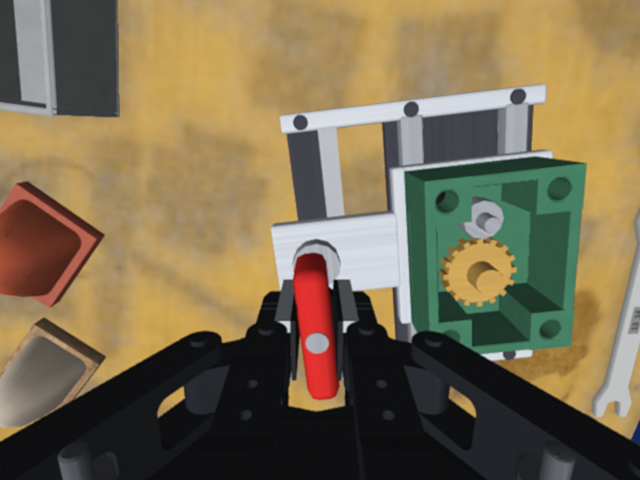

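The torque jumped to 0.57 N·m and the bar stopped at about 13.5–14° while the fingers went past it, so the knob is at its end stop. The case moved less than 1 mm. Release, go up and check.

Emit:
play_rows([
  [40,[0,0,0],1.0],
  [40,[0,0,0],1.0],
  [40,[0,0,0],1.0],
  [40,[0,0,0],1.0],
  [40,[-1,0,0],1.0],
  [40,[-2,0,0],1.0],
  [40,[-3,0,0],1.0],
  [40,[-3.5,0,0],1.0],
  [40,[-3.5,0,0],1.0],
  [40,[-3.5,0,0],1.0],
])

```text
t: 6.43
tcp_pos: [0.4952, 0.14, 0.2229]
eef_rot: [1.18, 1.226, -1.177]
force: [0.0, -0.4, -0.6]
opening: 0.0398
```

```bash
python3 - <<'E'
from h import *
from bench import status
s=status.observe();print(s["t"],s["opening"],np.round(s["force"],2),np.round(s["wrist_torque"],3))
plan(s,[.48,-.039,.2304],16.5)
for n in("wrist","top"):
    a=snap(n,5);W=cloud(*a);m=masks(a[0])
    Z=W[...,2]
    Y=W[m["red"]&(Z>.105)&(Z<.125)];print(rect(Y[:,:2]),len(Y))
    rr=m["green"]&(abs(Z-.068)<.004)&(W[...,0]>.5)&(W[...,0]<.65)&(abs(W[...,1]-.16)<.08)
    Y=W[rr];print(rect(Y[:,:2]),len(Y))
    h=m["black"]&(Z>.034)&(Z<.05)&(W[...,1]<0)&(W[...,1]>-.09)&(W[...,0]>.43)&(W[...,0]<.53);Y=W[h]
    if len(Y):print("handle",rect(Y[:,:2]),len(Y))
E
```

```text
6.4333 0.03978925272212726 [ 0.05 -0.35 -0.6 ] [-0.048  0.     0.033]
pos [0.4952 0.14   0.2229] x axis [ 2.9e-03  3.0e-04 -1.0e+00] yaw y 2.35 q6 0.099 -> shift [-0.191 -0.564  4.457] twist -2.829
(array([496.5, 139.1]), array([10.8, 50.3]), 13.7) 854
(array([579.3, 159.6]), array([68. , 88.4]), 14.3) 3261
handle (array([481.7, -38.8]), array([10.8, 56.3]), 16.3) 535
(array([0., 0.]), array([0., 0.]), 0.0) 0
(array([607. , 160.5]), array([94.7, 34.5]), 80.9) 157
handle (array([479.3, -39.3]), array([10.2, 56.6]), 16.5) 169
```

View pics/wrist5.png

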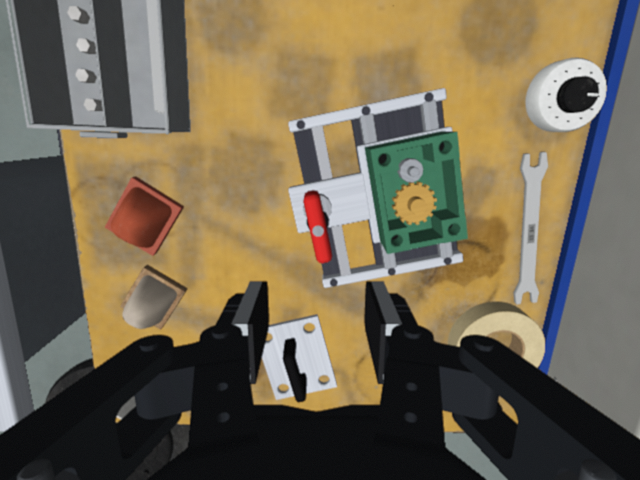

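The picture shows the red bar at (318,228) parallel to the rails at 13.7° against the jig's 14.2°, so it stayed fully locked after release. The cover is at (298,360). Moving over it now.

Emit:
play_rows([
  [60,[0,-0.53,4.46],-2.8],
  [60,[0,-0.53,4.46],-2.8],
  [60,[0,-0.53,4.46],-2.8],
  [60,[0,-0.53,4.46],-2.8],
  [60,[0,-0.53,4.46],-2.8],
  [60,[0,-0.53,4.46],-2.8],
  [60,[0,-0.53,4.46],-2.8],
  [60,[0,-0.53,4.46],-2.8],
])

```text
t: 7.2
tcp_pos: [0.4799, -0.0385, 0.2203]
eef_rot: [0.997, 1.333, -0.998]
force: [0.7, -0.7, -0.2]
opening: 0.0596
```

```bash
python3 - <<'E'
from h import *
from bench import status
s=status.observe();print(s["t"],s["opening"],np.round(s["qpos"],3))
a=snap("wrist",6);W=cloud(*a);m=masks(a[0]);Z=W[...,2]
h=m["black"]&(Z>.034)&(Z<.05)&(W[...,1]<0)&(W[...,1]>-.09)&(W[...,0]>.43)&(W[...,0]<.53);Y=W[h]
c=rect(Y[:,:2]);print("handle",c,len(Y))
# plate: grey & near
q=a[0].astype(int);near=(np.hypot(W[...,0]-.4815,W[...,1]+.039)<.065)&(Z<.02)&(Z>.0)
pl=near&(q[...,0]-q[...,2]<25)&(q[...,2]>110);Y=W[pl];print("plate",rect(Y[:,:2]),len(Y),np.percentile(Y[:,2],[5,50,95]))
plan(s,[.4815,-.039,.2230],16.4)
E
```

```text
7.2 0.059604456045235045 [-2.250e-01  1.430e-01  1.710e+00  1.000e-03  1.292e+00 -5.100e-01]
handle (array([480.3, -39.3]), array([ 9.8, 56.1]), 16.5) 708
plate (array([480.4, -40.6]), array([72.7, 92.1]), 16.8) 5469 [0.00393813 0.00516102 0.00644684]
pos [ 0.4799 -0.0385  0.2203] x axis [-0.0028  0.0014 -1.    ] yaw y 16.28 q6 -0.51 -> shift [-0.066  0.034  0.023] twist -0.025
```

View pics/wrist6.png

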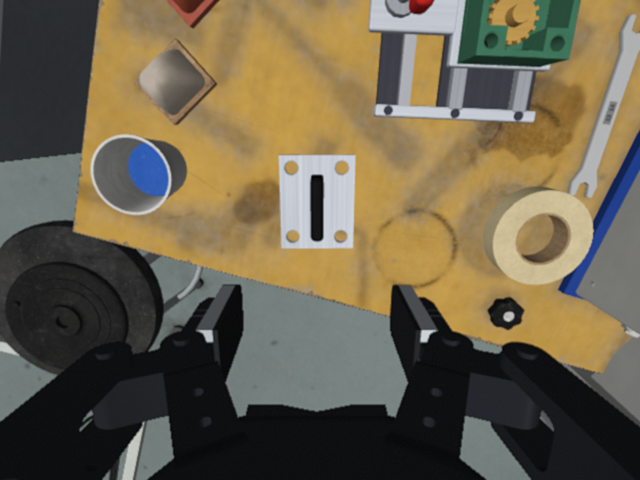

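The cover is at (316,202) in the image with its handle under the TCP. It measures 72.7 x 92.1 mm, centred at (480.4,-40) at 16.6°, which matches the given size. Descend and grip.

Emit:
play_rows([
  [45,[0,0,0.03],-0.06],
  [45,[1.0,0,0.03],-0.06],
  [45,[2.0,0,0.03],-0.06],
  [45,[3.0,0,0.03],-0.06],
  [45,[4.0,0,0.03],-0.06],
  [40,[4.7,0,0.03],-0.06],
  [40,[5.07,0,0.03],-0.06],
  [40,[5.07,0,0.03],-0.06],
  [40,[5.07,0,0.03],-0.06],
  [40,[5.07,0,0.03],-0.06],
])

```text
t: 8.08
tcp_pos: [0.4822, -0.0399, 0.0199]
eef_rot: [0.993, 1.331, -0.991]
force: [-0.5, 0.7, 0.8]
opening: 0.0399
```

```bash
python3 - <<'E'
from h import *
from bench import status
s=status.observe();print(s["t"],s["opening"],np.round(s["force"],2))
plan(s,[.4803,-.0396,.0175],16.6)
a=snap("wrist",7)
E
```

```text
8.0833 0.03989861630843234 [-0.52  0.74  0.81]
pos [ 0.4822 -0.0399  0.0199] x axis [ 2.1e-03 -5.0e-04 -1.0e+00] yaw y 16.67 q6 -0.517 -> shift [ 0.059 -0.044 -0.022] twist 0.014
```

View pics/wrist7.png

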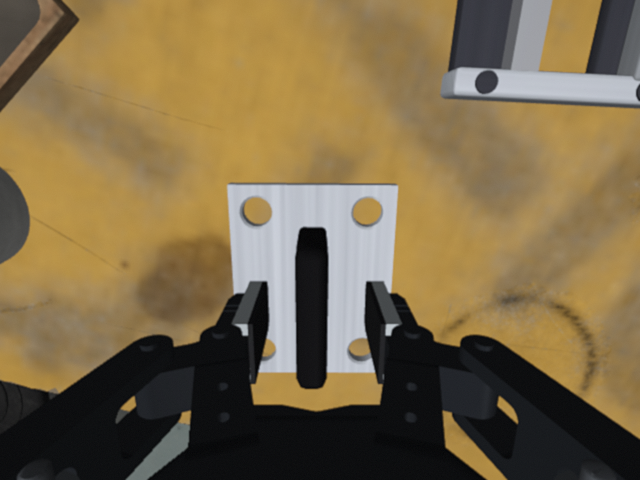

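The handle at column 312 is about 1.5 mm off the pad centre at 317, the same as the computed -0.04 in tool y. I'll correct that and close.

Emit:
play_rows([
  [40,[0.05,-0.04,-0.02],0],
  [30,[0.05,-0.04,-0.02],0],
  [20,[0.05,-0.04,-0.02],0],
  [0,[0.05,-0.04,-0.02],0],
  [0,[0.05,-0.04,-0.02],0],
  [0,[0.05,-0.04,-0.02],0],
  [0,[0.05,-0.04,-0.02],0],
  [0,[0.05,-0.04,-0.02],0],
])

```text
t: 8.8
tcp_pos: [0.4797, -0.0401, 0.0177]
eef_rot: [0.994, 1.331, -0.993]
force: [-0.4, 0.5, 6.2]
opening: 0.0108
```

```bash
python3 - <<'E'
from h import *
from bench import status
s=status.observe();print(s["t"],s["opening"],np.round(s["force"],2))
plan(s,[.4803,-.0396,.0175],16.6)
a=snap("wrist",8)
E
```

```text
8.8 0.010763852458302992 [-0.44  0.46  6.21]
pos [ 0.4797 -0.0401  0.0177] x axis [ 1.2e-03 -2.0e-04 -1.0e+00] yaw y 16.59 q6 -0.518 -> shift [ 0.005  0.018 -0.006] twist -0.003
```

View pics/wrist8.png

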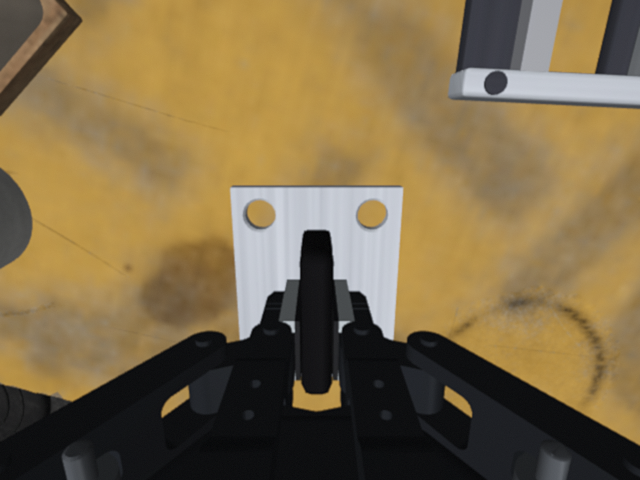

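Emit:
play_rows([
  [0,[-0.3,0,0],0],
  [0,[-0.8,0,0],0],
  [0,[-1.4,0,0],0],
  [0,[-2.0,0,0],0],
  [0,[-2.6,0,0],0],
  [0,[-3.2,0,0],0],
  [0,[-3.7,0,0],0],
  [0,[-3.7,0,0],0],
  [0,[-3.7,0,0],0],
])

```text
t: 9.6
tcp_pos: [0.4796, -0.0401, 0.1654]
eef_rot: [0.994, 1.33, -0.992]
force: [-0.4, -0.3, -1.7]
opening: 0.0109
```

```bash
python3 - <<'E'
from h import *
from bench import status
s=status.observe();print(s["t"],s["opening"],np.round(s["force"],2),np.round(s["wrist_torque"],3))
plan(s,[.5793,.1598,.165],14.2)
a=snap("wrist",9)
E
```

```text
9.6 0.010917809145074642 [-0.43 -0.26 -1.69] [ 0.054 -0.022  0.052]
pos [ 0.4796 -0.0401  0.1654] x axis [ 2.e-03 -6.e-04 -1.e+00] yaw y 16.59 q6 -0.518 -> shift [ 0.013  3.815 -4.078] twist 0.478
```

View pics/wrist9.png

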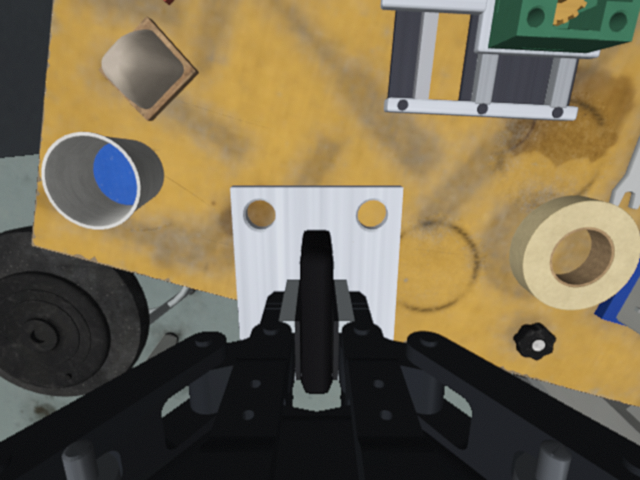

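The cover is lifted and hasn't slipped; its near holes are at (260,213) and (371,213). I'll compute the cover's pose in the hand from these.

```bash
cat >> h.py <<'E'
def ray(uv,K,T,z):
    Ti=np.linalg.inv(T);d=Ti[:3,:3]@np.linalg.inv(K)@np.array([uv[0],uv[1],1.]);o=Ti[:3,3];return o+d*(z-o[2])/d[2]
E
python3 - <<'E'
from h import *
from bench import status
s=status.observe();p,M=tool(s)
f=np.load("pics/wrist9.npz");a=f["p"];K,T,d=f["K"],f["T"],f["d"];W=cloud(a,d,K,T)
print("plate depth z",np.nanmedian(W[230:270,250:290,2]),np.nanmedian(W[230:270,345:385,2]),"near",np.nanmedian(W[190:198,260:370,2]))
q=a.astype(int);hole=np.zeros((480,640),np.uint8)
for u0 in(260,371):
    roi=np.zeros_like(hole);roi[190:236,u0-24:u0+24]=1
    mm=((q[...,0]-q[...,2]>30)&(roi>0)).astype(np.uint8)
    n,l,st,c=cv2.connectedComponentsWithStats(mm);i=1+np.argmax(st[1:,4])
    print(c[i],st[i]);
    for z in(.1537,.1507):
        w=ray(c[i],K,T,z);print("  world",w.round(4),"tool",(M.T@(w-p)*1000).round(1))
# plate corners
g=((q[...,2]>110)&(abs(W[...,2]-.1537)<.012)).astype(np.uint8)
Y=W[g>0];t=(Y-p)@M*1000;print("tool y range",np.percentile(t[:,1],[.5,99.5]),"z range",np.percentile(t[:,2],[.5,99.5]),"x",np.percentile(t[:,0],[5,50,95]))
tl=(W[250,240]-p)@M*1000
E
```

```text
plate depth z 0.1529352772045363 0.15292727932904165 near 0.15290196083500096
[260.86067019 212.91534392] [248 200  27  27 567]
  world [ 0.4478 -0.0136  0.1537] tool [ 10.6 -22.  -33.9]
  world [ 0.4475 -0.0144  0.1507] tool [ 13.6 -22.5 -33.2]
[371.32137031 213.00163132] [357 200  29  27 613]
  world [ 4.925e-01 -3.000e-04  1.537e-01] tool [ 10.6  24.6 -33.9]
  world [ 0.4931 -0.0009  0.1507] tool [ 13.6  25.1 -33.2]
tool y range [-34.28275392  37.24619773] z range [-44.96439208  24.33839566] x [10.33707011 11.34224726 12.45441166]
```

Emit:
play_rows([
  [0,[0,0.5,-0.5],0.1],
  [0,[0,1.0,-1.1],0.2],
  [0,[0,1.6,-1.7],0.3],
  [0,[0,2.2,-2.4],0.4],
  [0,[0,2.8,-3.0],0.48],
  [0,[0,3.3,-3.6],0.48],
  [0,[0,3.6,-3.9],0.48],
  [0,[0,3.78,-4.09],0.48],
  [0,[0,3.78,-4.09],0.48],
  [0,[0,3.78,-4.09],0.48],
  [0,[0,3.78,-4.09],0.48],
])

```text
t: 10.57
tcp_pos: [0.5763, 0.1587, 0.164]
eef_rot: [1.023, 1.317, -1.028]
force: [0.2, -0.8, -1.3]
opening: 0.0107
```

```bash
python3 - <<'E'
from h import *
from bench import status
s=status.observe();print(s["t"],s["opening"],np.round(s["force"],2),np.round(s["wrist_torque"],3))
plan(s,[.5778,.1597,.165],14.2)
a=snap("wrist",10);a=snap("top",10)
E
```

```text
10.5667 0.010729178455935942 [ 0.21 -0.78 -1.27] [-0.013 -0.025 -0.009]
pos [0.5763 0.1587 0.164 ] x axis [-0.0025 -0.0013 -1.    ] yaw y 14.16 q6 -0.094 -> shift [-0.026  0.042 -0.015] twist -0.009
```

View pics/wrist10.png

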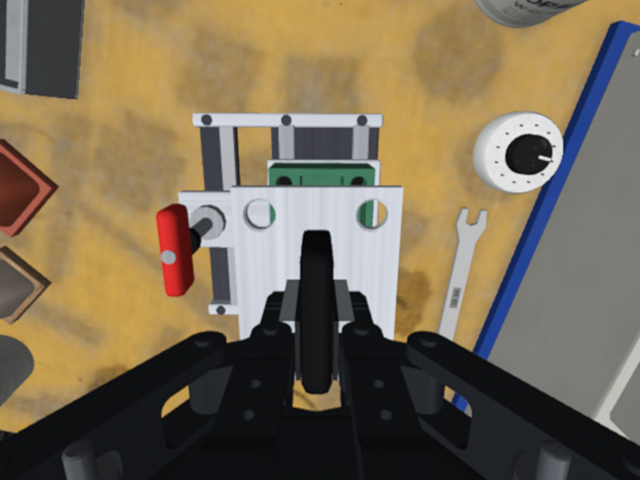

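View pics/top10.png

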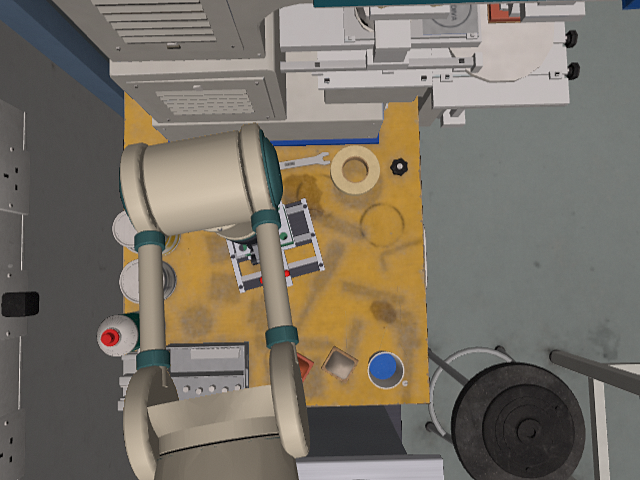

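The threads in the case are visible at about (285,182) and (367,182), above the cover's near holes at (260,213) and (371,213). I'll measure the relative offset in this one camera.

```bash
cat >> h.py <<'E'
def relmeas(f,s,zrim=.068,plate=True):
    p,M=tool(s);a=f["p"];K,T,d=f["K"],f["T"],f["d"];W=cloud(a,d,K,T);q=a.astype(int)
    t=(W-p)@M*1000
    # green rim points -> tool frame
    g=(q[...,1]>q[...,0]+25)&(abs(W[...,2]-zrim)<.003)
    Y=t[g];print("rim y",np.percentile(Y[:,1],[.5,99.5]).round(1),"mid",np.percentile(Y[:,1],[.5,99.5]).mean().round(2),"z min",np.percentile(Y[:,2],.5).round(1),"n",len(Y),"z world",np.median(W[g][:,2]).round(4))
    pl=(q.min(-1)>110)&(abs(t[...,0]+11.3-22.6)<3)&(abs(t[...,1])<50)&(t[...,2]<0)
    Y=t[pl];print("plate y",np.percentile(Y[:,1],[.5,99.5]).round(1),"mid",np.percentile(Y[:,1],[.5,99.5]).mean().round(2),"z min",np.percentile(Y[:,2],.5).round(1),"n",len(Y))
    return W,t
E
python3 - <<'E'
from h import *
from bench import status
s=status.observe();f=np.load("pics/wrist10.npz");relmeas(f,s)
p=f["p"];cv2.imwrite("pics/w10z.png",cv2.resize(p[145:265,220:420,::-1],None,fx=4,fy=4,interpolation=cv2.INTER_CUBIC))
E
```

```text
rim y [-30.5  36.6] mid 3.02 z min -44.2 n 1429 z world 0.0672
plate y [-35.5  35.9] mid 0.16 z min -45.6 n 12773
```

View pics/w10z.png

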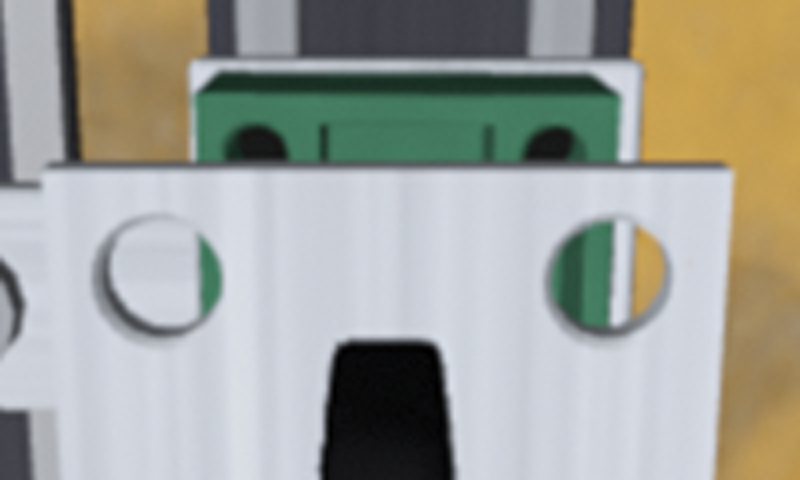

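The plate is about 2.5 mm short in tool y and 0.6 mm off in z. I'll correct that while lowering to an underside height of about 100 mm.

Emit:
play_rows([
  [0,[0,0.06,-0.02],0],
  [0,[0.4,0.06,-0.02],0],
  [0,[0.8,0.06,-0.02],0],
  [0,[1.2,0.06,-0.02],0],
  [0,[1.2,0.06,-0.02],0],
  [0,[1.2,0.06,-0.02],0],
  [0,[1.2,0.06,-0.02],0],
  [0,[1.2,0.06,-0.02],0],
  [0,[1.2,0.06,-0.02],0],
])

```text
t: 11.42
tcp_pos: [0.5804, 0.1614, 0.1181]
eef_rot: [1.026, 1.314, -1.023]
force: [-0.2, -0.6, -0.7]
opening: 0.0108
```

```bash
python3 - <<'E'
from h import *
from bench import status
s=status.observe();print(s["t"],s["opening"],np.round(s["force"],2),np.round(s["wrist_torque"],3))
plan(s,[.5778,.1597,.0957],14.2)
snap("wrist",11);f=np.load("pics/wrist11.npz");relmeas(f,s)
p=f["p"];cv2.imwrite("pics/w11z.png",cv2.resize(p[145:265,220:420,::-1],None,fx=4,fy=4,interpolation=cv2.INTER_CUBIC))
snap("scene",11)
E
```

```text
11.4167 0.010848609137097981 [-0.17 -0.57 -0.75] [ 0.099  0.019 -0.045]
pos [0.5804 0.1614 0.1181] x axis [ 2.3e-03  3.0e-04 -1.0e+00] yaw y 14.18 q6 -0.092 -> shift [ 0.561 -0.074  0.025] twist -0.003
rim y [-35.1  32.4] mid -1.34 z min -42.6 n 1278 z world 0.0671
plate y [-35.2  36.3] mid 0.55 z min -45.4 n 13225
```

View pics/w11z.png

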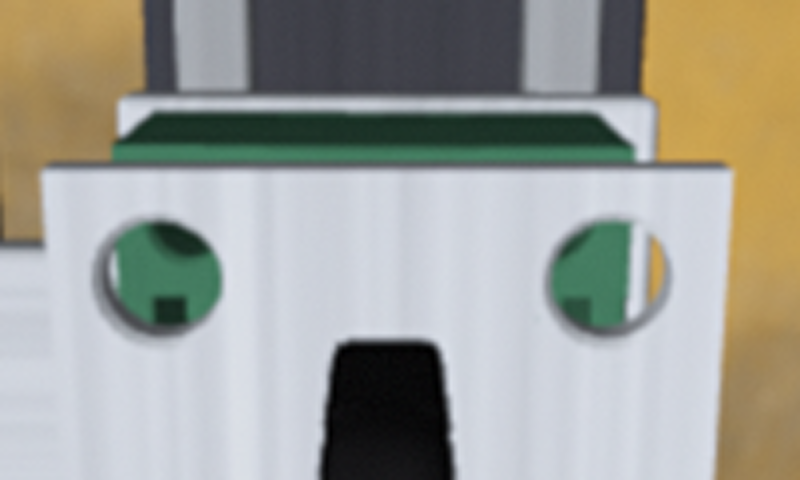

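View pics/scene11.png

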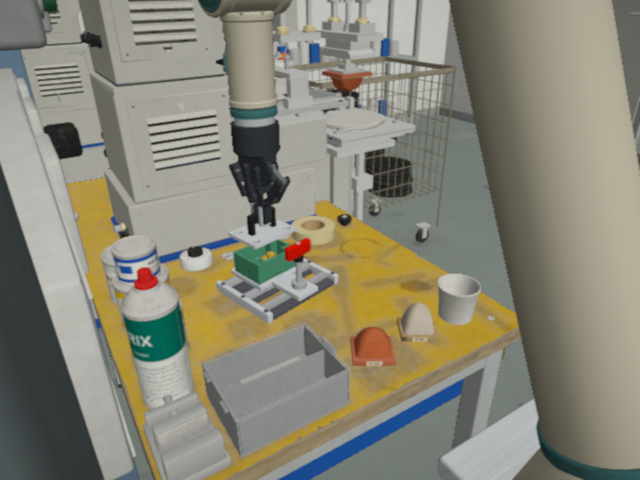

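I overshot because the arm was still lagging when I measured before. I'll correct, lower to an underside height of about 85 mm and allow more settle rows.

Emit:
play_rows([
  [0,[0,-0.06,0.02],0],
  [0,[0.15,-0.06,0.02],0],
  [0,[0.3,-0.06,0.02],0],
  [0,[0.4,-0.06,0.02],0],
  [0,[0.4,-0.06,0.02],0],
  [0,[0.4,-0.06,0.02],0],
  [0,[0.4,-0.06,0.02],0],
  [0,[0.4,-0.06,0.02],0],
  [0,[0.4,-0.06,0.02],0],
  [0,[0.4,-0.06,0.02],0],
  [0,[0.4,-0.06,0.02],0],
  [0,[0.4,-0.06,0.02],0],
])

```text
t: 12.52
tcp_pos: [0.5775, 0.16, 0.101]
eef_rot: [1.025, 1.316, -1.025]
force: [0.1, -0.1, -1.4]
opening: 0.0107
```

```bash
python3 - <<'E'
from h import *
from bench import status
s=status.observe();print(s["t"],s["opening"],np.round(s["force"],2),np.round(s["joint_velocities"],4))
plan(s,[.5778,.1597,.0957],14.2)
snap("wrist",12);f=np.load("pics/wrist12.npz");relmeas(f,s)
p=f["p"];cv2.imwrite("pics/w12z.png",cv2.resize(p[145:265,220:420,::-1],None,fx=4,fy=4,interpolation=cv2.INTER_CUBIC))
plan(status.observe(),[.5778,.1597,.0957],14.2)
E
```

```text
12.5167 0.010674444468683502 [ 0.14 -0.15 -1.45] [ 0.0013  0.0009  0.0014  0.     -0.0007 -0.0023]
pos [0.5775 0.16   0.101 ] x axis [ 3.e-04 -0.e+00 -1.e+00] yaw y 14.19 q6 -0.093 -> shift [0.133 0.006 0.009] twist -0.002
rim y [-31.9  33.6] mid 0.86 z min -35.2 n 748 z world 0.0671
plate y [-35.1  36.3] mid 0.56 z min -45.4 n 13231
pos [0.5775 0.16   0.101 ] x axis [ 2.e-04 -1.e-04 -1.e+00] yaw y 14.19 q6 -0.093 -> shift [0.132 0.006 0.01 ] twist -0.001
```

View pics/w12z.png

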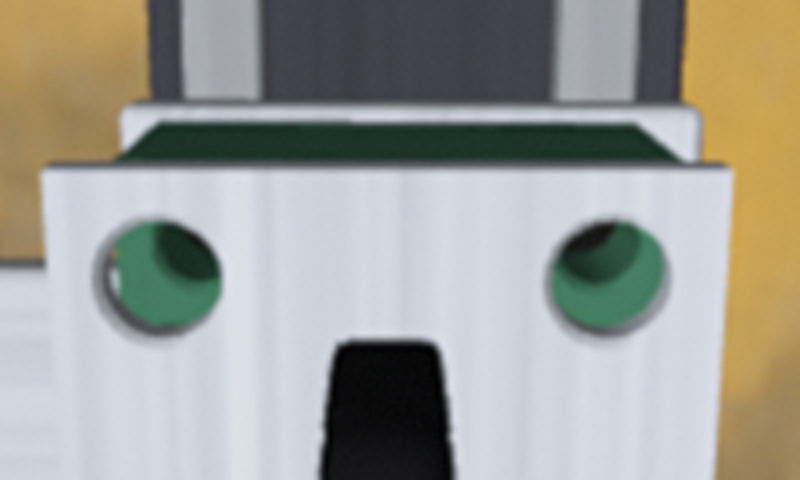

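Three earlier frames all put the case about 1.35 mm further along +y of the tool relative to the plate. I'll apply that, go to 10 mm, and check with a projected overlay.

Emit:
play_rows([
  [0,[0.05,0.033,0.005],0],
  [0,[0.1,0.033,0.005],0],
  [0,[0.13,0.033,0.005],0],
  [0,[0.13,0.033,0.005],0],
  [0,[0.13,0.033,0.005],0],
  [0,[0.13,0.033,0.005],0],
  [0,[0.13,0.033,0.005],0],
  [0,[0.13,0.033,0.005],0],
  [0,[0.13,0.033,0.005],0],
  [0,[0.13,0.033,0.005],0],
])

```text
t: 13.4
tcp_pos: [0.5788, 0.1601, 0.0957]
eef_rot: [1.025, 1.316, -1.025]
force: [-0.2, -0.3, -2.0]
opening: 0.0107
```

```bash
cat > ov.py <<'E'
from h import *
from bench import status
import sys
tag=sys.argv[1];s=status.observe();print(s["t"],s["opening"],np.round(s["force"],2),np.abs(s["joint_velocities"]).max())
plan(s,[.5778,.1597,.0957],14.2)
a,d,K,T=snap("wrist",tag);p,M=tool(s)
zt=p[2]-.0177+.006-.0008; W=cloud(a,d,K,T)
q=a.astype(int)
# plate quad in world at top plane -> fit centre using far edge and side edges
t=(W-p)@M*1000
pl=(q.min(-1)>110)&(abs(t[...,0]-11.3)<3)&(abs(t[...,1])<50)&(t[...,2]<0)
# per-row side edges
L=[];Rr=[]
for v in range(200,280,4):
    u=np.where(pl[v])[0]
    if len(u)>50:
        L.append(((np.array(ray((u.min()-.5,v),K,T,zt))-p)@M)[1]*1000);Rr.append(((np.array(ray((u.max()+.5,v),K,T,zt))-p)@M)[1]*1000)
F=[]
for u in range(240,395,4):
    v=np.where(pl[:,u])[0]
    if len(v): F.append(((np.array(ray((u,v.min()-.5),K,T,zt))-p)@M)[2]*1000)
cy=(np.median(L)+np.median(Rr))/2;cz=np.median(F)+46
print("L,R",np.median(L).round(2),np.median(Rr).round(2),"cy",cy.round(2),"cz",cz.round(2),"slopes",round(L[0]-L[-1],2),round(F[0]-F[-1],2))
def proj(Y):
    c=T[:3,:3]@Y.T+T[:3,3:];x=K@c;return (x[:2]/x[2]).T
S=8;u0,v0=225,165
img=cv2.resize(a[v0:v0+75,u0:u0+190][:,:,::-1],None,fx=4.2,fy=4.2,interpolation=cv2.INTER_CUBIC);S=4.2
th=np.linspace(0,2*np.pi,60)
for hy in(-24,24):
    for (z,r,col) in((zt,6.5,(255,0,0)),(zt-.006,6.5,(255,0,255)),(.0672,5,(0,0,255))):
        Y=np.stack([np.full(60,0),cy+hy+r*np.cos(th),cz-34+r*np.sin(th)],1)/1000
        w=p+Y@M.T;w[:,2]=z
        uv=(proj(w)-[u0-.5,v0-.5])*S-.5
        cv2.polylines(img,[np.round(uv*16).astype(np.int32)],True,col,1,cv2.LINE_AA,4)
cv2.imwrite(f"pics/ov{tag}.png",img)
E
python3 ov.py 13
```

```text
13.4 0.010710685670468201 [-0.23 -0.29 -1.99] 0.0015544582269007056
pos [0.5788 0.1601 0.0957] x axis [ 1.e-04 -0.e+00 -1.e+00] yaw y 14.19 q6 -0.094 -> shift [ 0.001 -0.026  0.005] twist -0.001
L,R -35.47 36.56 cy 0.55 cz 0.44 slopes -0.08 0.1
```

View pics/ov13.png

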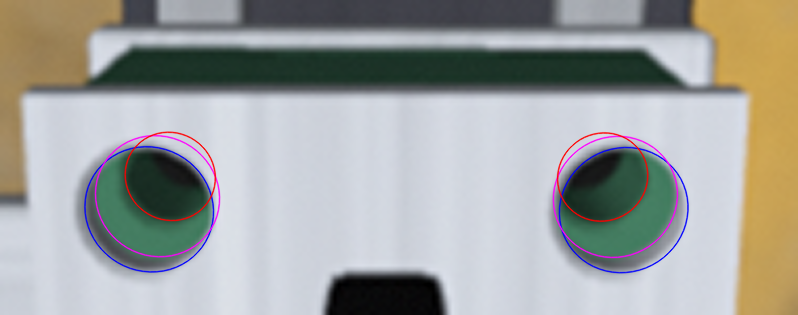

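The overlay shows both threads on the red circles predicted for exact alignment: the left thread's left edge is at 127 (predicted 125), and the right thread's right edge is at 645 (predicted 648), at about 10 px/mm, so within roughly 0.3 mm. Last checks: level, gap and knob.

```bash
python3 - <<'E'
from h import *
from bench import status
s=status.observe();p,M=tool(s);f=np.load("pics/wrist13.npz");a,d,K,T=f["p"],f["d"],f["K"],f["T"]
W=cloud(a,d,K,T);t=(W-p)@M*1000;q=a.astype(int)
pl=(q.min(-1)>110)&(abs(t[...,0]-11.3)<3)&(abs(t[...,1])<34)&(t[...,2]<0)
X=W[pl];A=np.c_[X[:,:2]-X[:,:2].mean(0),np.ones(len(X))];c=np.linalg.lstsq(A,X[:,2],rcond=None)[0];print("plate tilt mrad",(c[:2]*1000).round(1),"top z",c[2].round(4),len(X))
m=masks(a);Y=W[m["red"]&(W[...,2]>.1)&(W[...,2]<.125)];print("knob",rect(Y[:,:2]),len(Y))
g=(q[...,1]>q[...,0]+25)&(abs(W[...,2]-.068)<.004);print("rim z",np.median(W[g][:,2]).round(4),g.sum())
b,_,_,_=snap("scene",14);cv2.imwrite("pics/sc14z.png",cv2.resize(b[170:330,180:380,::-1],None,fx=3.7,fy=3.7,interpolation=cv2.INTER_CUBIC))
E
```

```text
plate tilt mrad [-1.3 -0.3] top z 0.0832 12289
knob (array([497.1, 139.6]), array([11.4, 51. ]), 14.3) 2654
rim z 0.0671 655
```

View pics/sc14z.png

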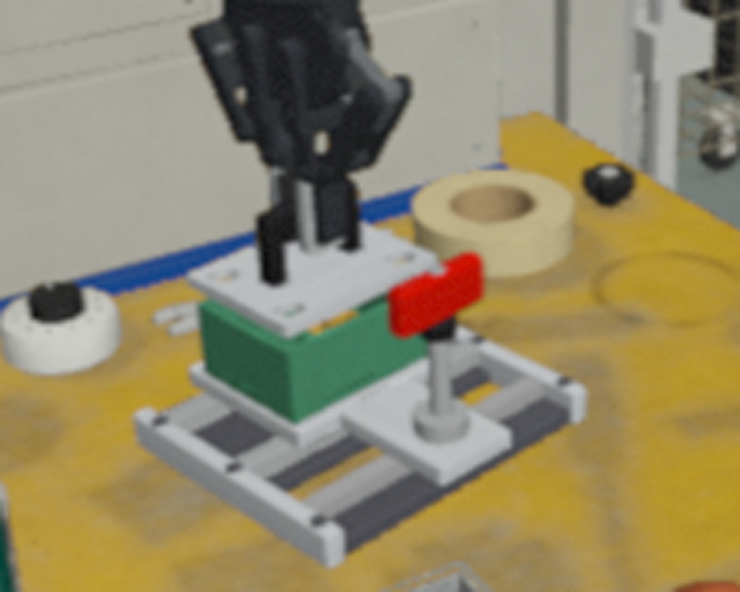

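View pics/wrist13.png

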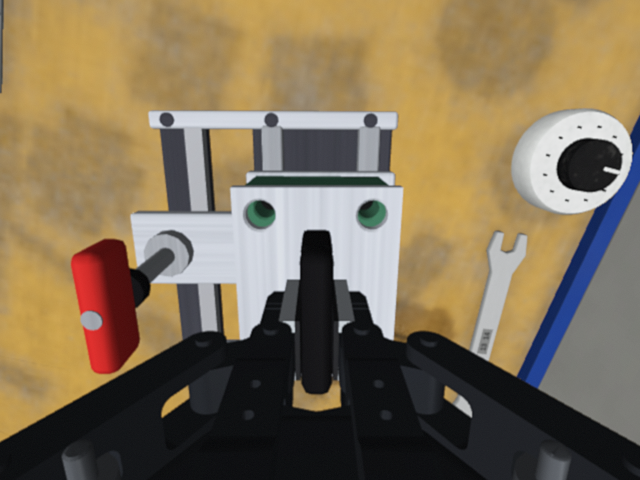

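The plate is level (about 1 mrad tilt), the gap is 83.2 − 6 − 67.1 = 10.1 mm, and the knob is at its end. The timer and tape roll are where they were. Handing in.

```bash
python3 - <<'E'
from bench import r,status
print(r.job_done());print(status.observe()["t"])
E
```

```text
the job is handed in; nothing more can be done
None
the job is handed in; nothing more can be done
```

The clamp knob is locked, and the arm is still holding the cover level about 10 mm above the case with its holes over the threads. I handed the job in at about 13.5 s; no verdict is reported.

- **Knob:** I turned it clockwise until it stopped. The wrist torque jumped to 0.57 N·m and the fingers went past the bar. After release the bar lay parallel to the rails to within about 0.5°. The case moved less than 1 mm as measured.
- **Cover:** I gripped it by its handle and it didn't slip during the lift or the move. The last check showed a 10.1 mm gap to the rim and a tilt of about 1 mrad. The two holes the wrist camera could see are over their threads within about 0.3 mm.
- **Not seen directly:** the other two holes are hidden under the gripper. Their alignment rests on the plate and case angles agreeing to about 0.3°.
- **Disagreement:** the top camera put the case about 1 mm from where the wrist camera did. That is within the stated 2 mm calibration, and I went by the wrist view, which shows cover and threads in one picture.
- **Slips along the way:**
  - I turned the fingers 5° further clockwise than intended while releasing the knob. That is the locking direction, and the knob stayed at its end stop.
  - I overshot by about 2 mm above the case, which I corrected before the final lowering.
- **Tape roll and timer:** I didn't touch them, and they look unmoved in the last scene picture.

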